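Shut and lock the lamp supply unit's access panel

ROBOT

A 6-joint arm with a two-finger parallel gripper is mounted at the origin on a cart in front of the work surface, level with it; the furniture and walls round the work are solid. World frame = base frame: x ahead of the robot, y to its left, z up, the work surface at z = 0. Lengths are in m, angles in rad, forces in N, time in s.
With the tool pointing down it reaches from about 0.35 to 0.975 m from the base axis. Payload 4.9 kg.
Tool frame: the origin (TCP) lies at the very end of the fingers, on their centre line; the grasp point (between the pads) lies 19 mm behind it (grasp_offset is the distance from the TCP to the grasp point, in m); x points along the fingers, y is the direction in which the jaws open and shut, and the axes are right-handed (so a half turn about x gives the same grasp; the last joint's range is limited). The gripper opens to 85 mm and grips with 20 to 120 N. Pads are 22 mm wide; open, the fingers measure 114 mm over their backs; the gripper's body (76 mm by 85 mm) begins 54 mm behind the grasp point. The pads swing forward as they close: fully open they stand 13 mm farther back than shut.
Start: joints at [-1.269, 0.053, 1.613, -0, 1.476, -0.119], TCP at [0.255, -0.57, 0.195] pointing down, gripper open.
Joint ranges: [-3.01, 3.01], [-1.01, 2.22], [0.06, 2.58], [-1.02, 4.17], [0.09, 2.62], [-3.14, 3.14]. Speed limits (rad/s): [2.57, 2.57, 3.14, 3.14, 3.14, 3.14].

INTERFACE

Orientations are given as a rotation vector (axis times angle).
In Python, from station import get_obs, get_image, camera_model, finish_job, grasp_offset gives the robot as it stands.
- The arm moves only by the shell command python3 -m crank 'ROWS' [OPENING] [FORCE]. ROWS is JSON, a list that holds one entry, the list of rows, each a list of 4 numbers: the shift along the world's x, y, z in m, then the turn about the world's z in degrees. In form: [[[dx, dy, dz, turn], ...]]. A call has 1 to 5 rows; each row is the pose to reach, as a shift and turn from the pose commanded when the call began; what a row does not reach only later rows make up. A row lasts 1/12 s, in which the tool goes at most 41.7 mm and 7.16 degrees, less where a joint would pass 70% of its speed; a pose out of reach is approached as far as the arm can. A call with a gripper value outside its range is refused whole. OPENING is the opening, from 0 (shut) to 1 (fully open), set as the call begins (- or left out, the last holds). The fingers move at their own pace and stop on an object; FORCE is the grip in N (left out, the last holds). Time passes only in rows, so rows that repeat a pose let the fingers close. It gives the time, the measured TCP pose, the force and the opening at its end, in the units of the state.
- get_obs(): the state, without advancing time (a new reading comes with each control period).
- get_image(name): name is "scene" or "top" or "wrist"; returns (picture, depth): 384x512x3 uint8, red, green, blue; 384x512 float32, m along the optical axis (not along the pixel's ray), 0 where there is no reading.
- camera_model(name): a dict with "fx", "fy", "cx", "cy" (pixels), "xyz" and "attitude" of the camera in the world. Camera axes: x right, y down, z forward; pixel columns grow to the right and rows downward; lengths in m; the calibration is good to about 2 mm. A picture is of the moment at which its call begins: read the wrist's pose just before it. camera_model takes no time and is no camera call; for the wrist camera it gives the pose at the moment of the call.
- finish_job(): hands the job in, once; it reports no verdict.
The state is a dict: "t": time; "q": joint angles; "dq": joint speeds; "effort": joint torques, N m; "tool_pos": TCP position; "tool_rot": TCP orientation; "contact_force": force on the tool from outside, world axes, zero at the start; "wrist_torque": the same for the moment, N m; "opening": finger opening in m.
Only numpy, scipy, OpenCV 4.12 (cv2) and the standard library are available. Lean on these libraries where they do the work, as an engineer would, in place of code of your own. Each camera call takes 0.05 s, during which the arm holds its last target.

TASK

The access panel on top of the microscope lamp's supply unit is standing ajar. With the gripper's fingertips press it down until it is flush, then set the fingertips in the slot of its round quarter-turn fastener and turn the fastener clockwise, seen from above, as far as it goes, so that the panel is locked. Nothing is to be gripped or lifted, do not raise the panel further, and leave the small box and the bottles beside the unit where they stand.

Things in the scene. Friction and masses are not known exactly. Their poses are not given: they have to be found in the camera images.
- lamp_unit: the supply unit: a fixed grey housing 200 (x) x 240 (y) x 98 mm high, open on top under a white access panel 190 x 230 x 6 mm. Origin at the centre of its underside, on the desk; its -x side is the front with a knob, a switch and a socket, z is up. Shut, the panel is level, its upper face 104 mm above the desk.
- panel (a joint): opening angle of the access panel in rad: 0 is flush on the housing, growing as the front edge rises (at most 0.4). The hinge lies along the housing's y at 95 mm behind (+x of) its centre and 101 mm up. It is stiff and stays where it is left; about 2 to 4 N down on the press pad moves it.
- press_pad (a point): centre of the top of the ribbed black rubber press pad on the panel, 34 x 60 mm and 3 mm thick, near the panel's front right corner. It moves with the panel (z axis: out of the panel). With the panel shut it is at (-60, -60, 107) mm in the housing's frame.
- slot (a point): slot of the round steel fastener on the panel (73 mm disc in a dark bezel 86 mm wide, 1 mm higher than the disc): centre of its mouth, on the turning axis. The slot is 26 mm wide between chamfered edges, 73 mm long (right across the disc), 16 mm deep, flat floor. x along the slot, z out of the panel; moves with both. With the panel shut it is at (-25, 45, 106) mm in the housing's frame.
- fastener (a joint): turn of the fastener in rad, growing clockwise seen from above: 0 is open (slot along the housing's x, toward two dots on the panel), 1.57 is locked, at its stop (slot along y, toward two bars). Stays where left; about 0.07 N m turns it. Its cam catches under the housing's rim only if the panel is flush before it is turned.
- slide_mailer: bystander: a closed plain blue box 83 x 31 x 22 mm, lying on the desk to the right of the unit, about 20 mm from it. Origin at the centre of its underside.
- amber_bottle: bystander: an amber bottle with a white cap, 41 mm wide, 82 mm high, standing on the desk left of the unit, toward the back. Origin at the centre of its underside.
- dye_bottle: bystander: a pale bottle with a white cap, 24 mm wide, 56 mm high, standing on the desk left of the unit, toward the front. Origin at the centre of its underside.

How it is judged:
On the way, in this order (a step that is already met when the one before it is completed fails the run):
1. the panel is pressed flush while the fastener is still open (value of joint panel below 0.03 rad and value of joint fastener below 0.5 rad), for 0.2 s.
2. the fingertips turn the fastener with the panel shut (value of joint panel below 0.03 rad and value of joint fastener above 0.9 rad and contact force between the fingers and fastener above 0.2 N), for 0.02 s.
At the end, for the whole second after the job is handed in: the panel is flush (within 0.03 rad, about 5 mm at its front edge), the fastener is turned clockwise to within 0.17 rad (10 degrees) of its locked stop, and the box and both bottles stand within 20 mm of where they were (value of joint panel below 0.03 rad and value of joint fastener above 1.4 rad and distance of each of slide_mailer, amber_bottle, dye_bottle from where it was at the start of the episode below 0.02 m and angle between each of slide_mailer, amber_bottle, dye_bottle's own z axis and vertical below 0.3 rad); the robot touches nothing.
It fails at once if the fastener is turned while the panel is not shut (value of joint fastener above 0.7 rad and value of joint panel above 0.05 rad).
It fails at once if the panel is raised further instead of shut (value of joint panel above 0.34 rad).
It fails at once if the slide mailer is pushed, lifted or knocked over (distance of slide_mailer from where it was at the start of the episode above 0.02 m or angle between slide_mailer's own z axis and vertical above 0.3 rad).
It fails at once if the amber bottle is pushed, lifted or knocked over (distance of amber_bottle from where it was at the start of the episode above 0.02 m or angle between amber_bottle's own z axis and vertical above 0.3 rad).
It fails at once if the white-capped bottle is pushed, lifted or knocked over (distance of dye_bottle from where it was at the start of the episode above 0.02 m or angle between dye_bottle's own z axis and vertical above 0.3 rad).
It also fails if it takes over 45 s, if anything falls off the work surface, if the arm or the gripper's body presses on something with over 40 N, if the wrist force passes 120 N, or if a joint passes its speed limit or range.

## Working session

There is one attempt and no reset: what is moved stays moved. The work goes in short steps, Python scripts to look and compute and a shell command to move; the robot and the scene stay as the last step left them, time stands still between calls to the robot, and variables do not carry over. Pictures are saved under pics/ and viewed, and the job is handed in when it is done.

```bash
mkdir -p pics; ls
python3 - <<'E'
from station import *
import cv2,numpy as np
o=get_obs();print(o)
for n in("scene","top"):
    p,d=get_image(n);cv2.imwrite(f"pics/{n}0.png",p[:,:,::-1]);np.savez(f"{n}0.npz",p=p,d=d);print(n,camera_model(n))
print(grasp_offset)
E
```

```text
pics
{'t': 0.0, 'q': array([-1.26900535e+00,  5.33880011e-02,  1.61430796e+00, -1.95235015e-05,
        1.47600346e+00, -1.19024058e-01]), 'dq': array([-0.00024617,  0.00146848, -0.0006157 ,  0.00206811, -0.00105881,
       -0.00023767]), 'effort': array([-1.21066070e-03, -3.93677008e+01, -3.70180106e+01, -3.06695802e-04,
        6.81858743e-03,  3.47613394e-06]), 'tool_pos': array([ 0.25508452, -0.56980079,  0.19343546]), 'tool_rot': array([ 1.98986906,  0.42715414, -1.99029967]), 'contact_force': array([ 0.05126259, -0.57144358,  0.6369544 ]), 'wrist_torque': array([ 0.00685436,  0.04951773, -0.0339369 ]), 'opening': 0.08530421575764903}
scene {'fx': 469.92125970802033, 'fy': 469.92125970802033, 'cx': 267.4226163060758, 'cy': 185.6105572243596, 'xyz': array([0.18567726, 0.62485314, 0.62535511]), 'attitude': array([-0.70957346,  2.50028801, -1.2524182 ])}
top {'fx': 423.05989428442854, 'fy': 423.05989428442854, 'cx': 264.34846433375714, 'cy': 191.23215141928853, 'xyz': array([ 0.3983707 , -0.0197426 ,  1.10372807]), 'attitude': array([-2.10972996,  2.15430453, -0.13741392])}
0.0187
```

View pics/scene0.png

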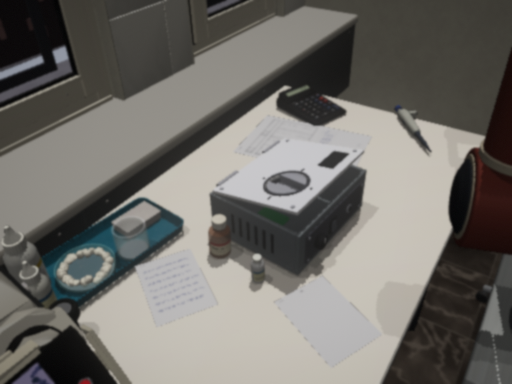

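View pics/top0.png

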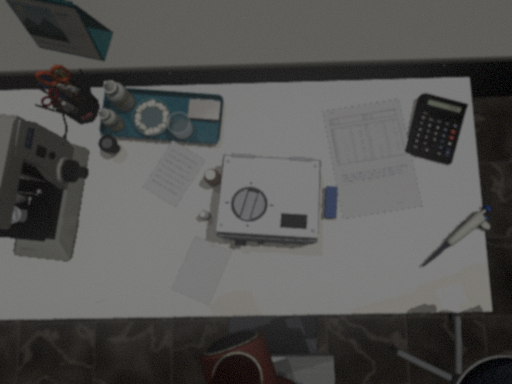

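The top view shows the unit at about cols 218-322, rows 155-243, with the fastener at about (249,204), the press pad at (294,221), the blue box at (330,202) and the bottles at (212,176) and (204,215). Next I'll measure these.

```bash
cat > h.py <<'E'
from station import *
import cv2,numpy as np
from scipy.spatial.transform import Rotation as R
def cloud(d,m):
    v,u=np.mgrid[:d.shape[0],:d.shape[1]]
    P=np.dstack([(u-m['cx'])/m['fx']*d,(v-m['cy'])/m['fy']*d,d])
    return P@R.from_rotvec(m['attitude']).as_matrix().T+m['xyz']
def proj(X,m):
    c=(np.atleast_2d(X)-m['xyz'])@R.from_rotvec(m['attitude']).as_matrix()
    return np.c_[c[:,0]/c[:,2]*m['fx']+m['cx'],c[:,1]/c[:,2]*m['fy']+m['cy']]
E
python3 - <<'E'
from h import *
z=np.load('top0.npz');p,d=z['p'],z['d'];m=camera_model('top');C=cloud(d,m)
for u,v in [(249,204),(294,221),(330,202),(212,176),(204,215),(270,165),(270,235),(225,160),(318,160),(318,236),(222,234),(350,280)]:
    print((u,v),C[v,u].round(4))
# panel plane: white pixels within
msk=np.zeros(d.shape,bool);msk[162:236,224:316]=1
g=p.mean(2);pts=C[msk&(g>140)];pts=pts[(pts[:,2]>.09)&(pts[:,2]<.25)]
c=np.median(pts,0)
for _ in range(5):
    q=pts-c;s=np.linalg.svd(q,full_matrices=False);n=s[2][2];r=q@n;pts=pts[abs(r)<.004];c=pts.mean(0)
n*=np.sign(n[2]);print(len(pts),c,n,np.arccos(n[2]),np.degrees(np.arctan2(-n[1],-n[0])), abs(r).mean())
ps=cv2.resize(p[140:260,190:350,::-1],None,fx=5,fy=5,interpolation=cv2.INTER_CUBIC);cv2.imwrite('pics/crop0.png',ps)
E
```

```text
(249, 204) [0.5199 0.0381 0.1153]
(294, 221) [ 0.4756 -0.0654  0.1397]
(330, 202) [ 0.5322 -0.1649  0.02  ]
(212, 176) [0.5959 0.1307 0.0799]
(204, 215) [0.502  0.1543 0.0561]
(270, 165) [ 0.6142 -0.0132  0.1072]
(270, 235) [ 0.445  -0.01    0.1409]
(225, 160) [0.6294 0.0953 0.1063]
(318, 160) [ 0.6256 -0.1297  0.0987]
(318, 236) [ 0.4468 -0.1331 -0.0025]
(222, 234) [0.4518 0.1044 0.0968]
(350, 280) [ 0.3335 -0.2101 -0.0015]
  return _methods._mean(a, axis=axis, dtype=dtype,
  ret = um.true_divide(
Traceback (most recent call last):
IndexError: index 2 is out of bounds for axis 0 with size 0
```

Run:
```python
from h import *
z=np.load('top0.npz');p,d=z['p'],z['d'];m=camera_model('top');C=cloud(d,m)
msk=np.zeros(d.shape,bool);msk[162:234,224:316]=1
pts=C[msk];pts=pts[(pts[:,2]>.09)&(pts[:,2]<.25)]
c=np.median(pts,0)
for _ in range(8):
    q=pts-c;s=np.linalg.svd(q,full_matrices=False);n=s[2][2];r=q@n;pts=pts[abs(r)<max(.0025,2*r.std())];c=pts.mean(0)
n*=np.sign(n[2]);print(len(pts),c,n,np.arccos(n[2]),np.degrees(np.arctan2(n[1],n[0])), abs(r).mean())
q=p.astype(float);q=np.clip(q*1.3,0,255).astype(np.uint8)
ps=cv2.resize(q[140:260,190:350,::-1],None,fx=5,fy=5,interpolation=cv2.INTER_CUBIC);cv2.imwrite('pics/crop0.png',ps)
```

```text
5310 [ 0.53751424 -0.0140539   0.12402919] [ 0.20496895 -0.0165938   0.9786278 ] 0.20711718140545457 -4.628436546350124 0.0011869492263120681
```

```bash
sleep 0
```

```text
(no output)
```

View pics/crop0.png

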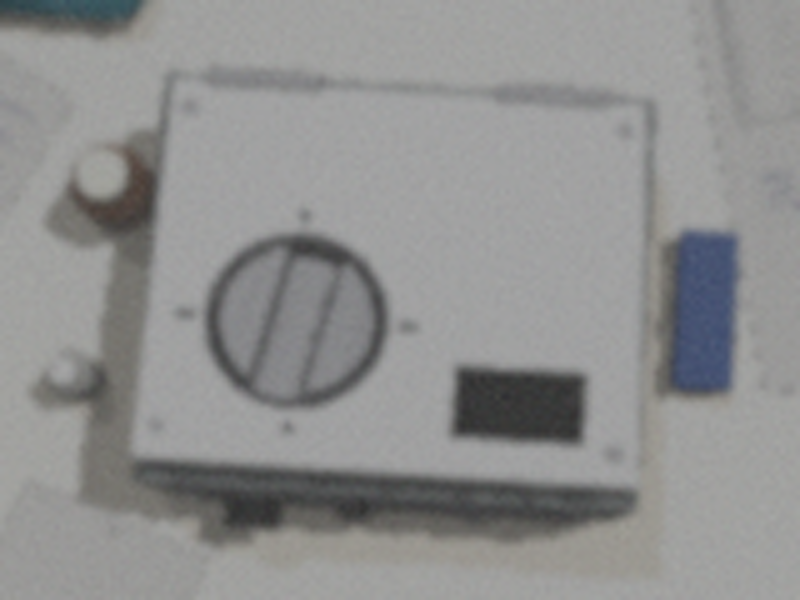

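```bash
cat > fit.py <<'E'
from h import *
from scipy.optimize import least_squares
def panel(pts,par):  # housing-frame shut pts (m) -> world
    x,y,yaw,th=par;H=np.array([.095,0,.101])
    q=(np.atleast_2d(pts)-H)@R.from_euler('y',th).as_matrix().T+H
    return q@R.from_euler('z',yaw).as_matrix().T+[x,y,0]
E
python3 - <<'E'
from fit import *
m=camera_model('top')
U=np.array([(168,74),(655,100),(635,490),(133,462),(457,367),(585,373),(581,443),(452,435),(297,320)],float)
u=(U+.5)/5-.5+[190,140]
X=np.array([(95,115,104),(95,-115,104),(-95,-115,104),(-95,115,104),(-43,-30,107),(-43,-90,107),(-77,-90,107),(-77,-30,107),(-25,45,106)])/1e3
def f(p): return (proj(panel(X,p),m)-u).ravel()
s=least_squares(f,[.53,0,0,.2],loss='soft_l1');print(s.x,np.degrees(s.x[2]));print(f(s.x).reshape(-1,2).round(2))
s2=least_squares(lambda p:f([*p,.207]),s.x[:3],loss='soft_l1');print(s2.x,np.degrees(s2.x[2]));print(f([*s2.x,.207]).reshape(-1,2).round(2))
par=s.x; par=np.r_[s2.x,.207]
print('pad now',panel(X[4:8].mean(0),par),'shut',panel(X[4:8].mean(0),np.r_[s2.x,0]))
print('slot now',panel(X[8],par),'shut',panel(X[8],np.r_[s2.x,0]))
np.save('par.npy',par)
# slot angle: two slot edge lines in crop
L=np.array([(293,250),(252,388),(342,262),(303,392)],float);l=(L+.5)/5-.5+[190,140]
C=R.from_rotvec(m['attitude']).as_matrix();M=R.from_euler('zy',[par[2],par[3]]).as_matrix();o=panel(X[8],par)[0]
for a in l:
    r=C@[(a[0]-m['cx'])/m['fx'],(a[1]-m['cy'])/m['fy'],1];t=((o-m['xyz'])@M[:,2])/(r@M[:,2]);print(((m['xyz']+t*r-o)@M).round(4))
E
```

```text
[ 0.53936965 -0.00900728 -0.07866814  0.14370091] -4.507352191516613
[[ 0.71  0.16]
 [-1.79 -0.05]
 [ 0.11 -0.28]
 [ 0.27 -0.57]
 [-0.32 -0.23]
 [ 0.01  0.04]
 [ 0.31  0.47]
 [-0.08  0.55]
 [-0.   -0.03]]
[ 0.53708817 -0.00884952 -0.08025526] -4.5982874334930095
[[ 0.73  0.93]
 [-1.76  0.88]
 [ 0.57 -0.43]
 [-0.48 -0.95]
 [-0.3  -0.42]
 [ 0.26 -0.09]
 [ 0.61  0.24]
 [-0.07  0.26]
 [-0.22 -0.17]]
pad now [[ 0.47699863 -0.06421039  0.13872827]] shut [[ 0.47247114 -0.06384625  0.107     ]]
slot now [[0.51935409 0.0377221  0.13055624]] shut [[0.51577624 0.03800986 0.106     ]]
[0.0341 0.0041 0.    ]
[-0.0344  0.0175 -0.    ]
[ 0.0294 -0.0193 -0.    ]
[-0.035 -0.006 -0.   ]
```

```bash
python3 - <<'E'
from h import *
o=get_obs();M=R.from_rotvec(o['tool_rot']).as_matrix();print(M.round(3));print('y heading',np.degrees(np.arctan2(M[1,1],M[0,1])),'z heading',np.degrees(np.arctan2(M[1,2],M[0,2])))
print(np.array([.475,-.064,.2])-o['tool_pos'])
E
python3 -m crank '[[[0.018,0.0375,0.01,-3],[0.036,0.075,0.01,-6],[0.054,0.1125,0.01,-6],[0.072,0.15,0.01,-6],[0.09,0.1875,0.01,-6]]]' 0
```

```text
[[-0.001  0.408 -0.913]
 [ 0.002 -0.913 -0.408]
 [-1.    -0.002 -0.   ]]
y heading -65.89217171842436 z heading -155.89219655661475
[0.2199039  0.50587628 0.0064183 ]
t: 0.52
tool_pos: [0.3451, -0.3817, 0.2041]
tool_rot: [2.051, 0.327, -2.052]
contact_force: [0.8, -0.0, -0.3]
opening: 0.0255
```

```bash
python3 -m crank '[[[0.015,0.037,0,4],[0.03,0.074,0,8],[0.045,0.111,0,12],[0.06,0.148,0,16],[0.075,0.184,0,16]]]' && python3 -m crank '[[[0.014,0.034,0,0],[0.028,0.068,0,0],[0.042,0.102,0,0],[0.055,0.134,0,0],[0.055,0.134,0,0]]]'
python3 - <<'E'
from h import *
o=get_obs();print(o['q'],o['tool_pos'])
m=camera_model('wrist');p,d=get_image('wrist');cv2.imwrite('pics/w1.png',p[:,:,::-1]);print(m)
p,d=get_image('scene');cv2.imwrite('pics/s1.png',cv2.resize(p[80:300,180:420,::-1],None,fx=3,fy=2.7))
E
```

```text
t: 0.93
tool_pos: [0.42, -0.1976, 0.2043]
tool_rot: [1.881, 0.579, -1.881]
contact_force: [0.2, -0.9, 0.1]
opening: -0.0005
t: 1.35
tool_pos: [0.4759, -0.0607, 0.2043]
tool_rot: [1.88, 0.586, -1.878]
contact_force: [0.4, 0.6, 0.2]
opening: -0.0007
[-0.28382865 -0.3119093   1.92840622  0.00242838  1.52577223  0.68497771] [ 0.47586091 -0.06071936  0.20426377]
{'fx': 264.8932688970193, 'fy': 264.8932688970193, 'cx': 256.42192477405547, 'cy': 192.86794952007938, 'xyz': array([ 0.53202766, -0.02260288,  0.38419655]), 'attitude': array([ 2.56366671, -1.34880447, -0.18712291])}
```

View pics/w1.png

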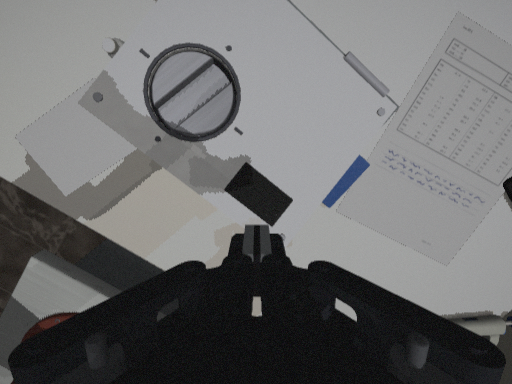

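View pics/s1.png

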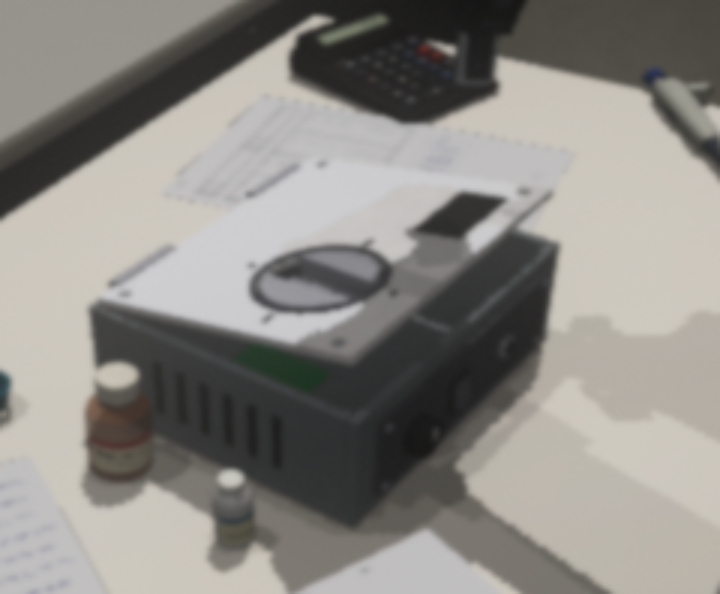

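The wrist view shows the shut fingertips at about (257,228), above the pad at (259,194), with the fastener at (193,92). The scene view shows the panel still ajar and the arm clear of it. I'll press down now, in steps.

```bash
python3 - <<'E'
from fit import *
m=camera_model('wrist');P=np.load('par.npy');X=np.array([(-60,-60,107),(-25,45,106)])/1e3
print(proj(panel(X,P),m), proj(get_obs()['tool_pos'],m),get_obs()['tool_pos'])
E
python3 -m crank '[[[-0.001,-0.003,-0.03,0],[-0.001,-0.003,-0.05,0],[-0.001,-0.003,-0.06,0],[-0.001,-0.003,-0.066,0],[-0.002,-0.003,-0.071,0]]]' && python3 -m crank '[[[0,0,-0.005,0],[-0.001,0,-0.01,0],[-0.002,0,-0.015,0],[-0.002,0,-0.018,0],[-0.002,0,-0.018,0]]]'
```

```text
[[257.51806543 190.36960024]
 [190.11959971  88.25070829]] [[256.48678001 216.66111412]] [ 0.4748149  -0.0645472   0.20416677]
t: 1.87
tool_pos: [0.4727, -0.0695, 0.1333]
tool_rot: [1.883, 0.576, -1.884]
contact_force: [-0.3, 0.9, 0.1]
opening: 0.0001
t: 2.28
tool_pos: [0.4706, -0.0686, 0.1152]
tool_rot: [1.882, 0.578, -1.883]
contact_force: [-0.1, -0.3, -0.8]
opening: -0.0001
```

Run:
```python
from h import *
p,d=get_image('scene');cv2.imwrite('pics/s2.png',cv2.resize(p[80:300,180:420,::-1],None,fx=3,fy=2.7))
p,d=get_image('wrist');cv2.imwrite('pics/w2.png',p[:,:,::-1])
print(get_obs()['contact_force'],get_obs()['tool_pos'])
```

```text
[ 0.14919024  0.11555968 -1.00297194] [ 0.4710723  -0.0686805   0.11587876]
```

View pics/s2.png

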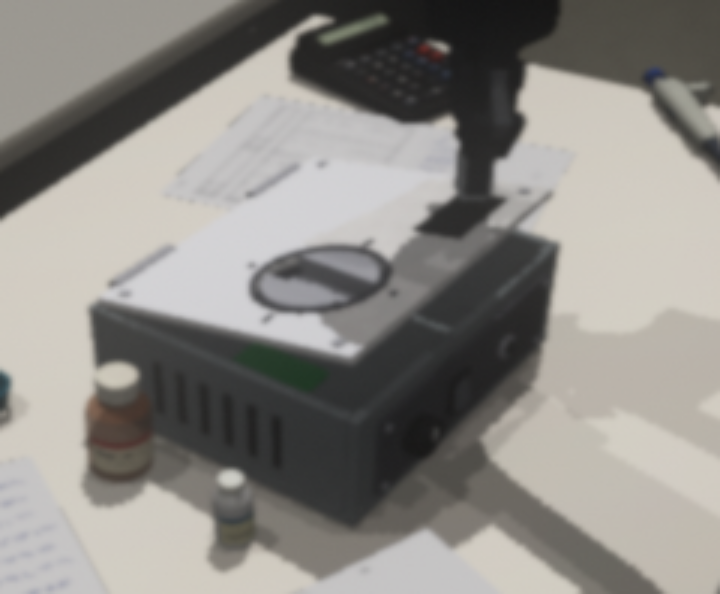

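View pics/w2.png

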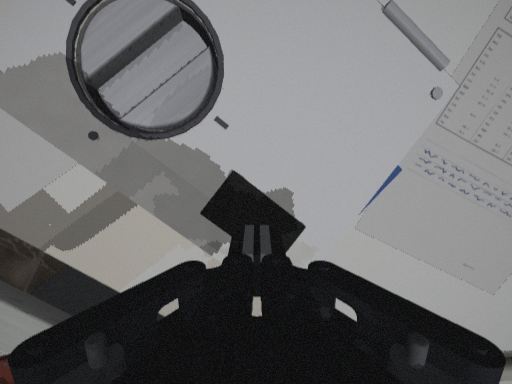

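The scene view shows the tip at about (475,195), close to the pad. The panel hasn't moved, even though the reported TCP z of 0.115 is below the expected pad top. I'll check where the tip really is with depth.

Run:
```python
from fit import *
p,d=get_image('scene');m=camera_model('scene');C=cloud(d,m)
print('TCP proj',proj(get_obs()['tool_pos'],m))
P=np.load('par.npy');print('pad proj',proj(panel([-.06,-.06,.107],P),m))
for v in range(138,168,2): print(v,[tuple(C[v,u].round(3)) for u in (333,336,339,342)])
p,d=get_image('top');cv2.imwrite('pics/t2.png',cv2.resize(p[120:260,190:370,::-1],None,fx=4,fy=4));Ct=cloud(d,camera_model('top'))
import numpy as np
msk=Ct[170:200,225:310].reshape(-1,3);A=np.c_[msk[:,:2],np.ones(len(msk))];k=abs(msk[:,2]-.12)<.03;s=np.linalg.lstsq(A[k],msk[k,2],rcond=None)[0];print('plane',s)
print(Ct[232,240:300:6].round(4))
```

```text
TCP proj [[335.58005579 168.07424335]]
pad proj [[332.66077852 158.37661501]]
138 [(np.float64(0.477), np.float64(-0.058), np.float64(0.186)), (np.float64(0.463), np.float64(-0.038), np.float64(0.201)), (np.float64(0.466), np.float64(-0.059), np.float64(0.189)), (np.float64(0.461), np.float64(-0.06), np.float64(0.19))]
140 [(np.float64(0.477), np.float64(-0.059), np.float64(0.182)), (np.float64(0.469), np.float64(-0.054), np.float64(0.186)), (np.float64(0.466), np.float64(-0.06), np.float64(0.184)), (np.float64(0.46), np.float64(-0.06), np.float64(0.186))]
142 [(np.float64(0.477), np.float64(-0.058), np.float64(0.178)), (np.float64(0.469), np.float64(-0.054), np.float64(0.183)), (np.float64(0.466), np.float64(-0.06), np.float64(0.18)), (np.float64(0.461), np.float64(-0.062), np.float64(0.181))]
144 [(np.float64(0.476), np.float64(-0.057), np.float64(0.175)), (np.float64(0.469), np.float64(-0.056), np.float64(0.177)), (np.float64(0.466), np.float64(-0.062), np.float64(0.175)), (np.float64(0.46), np.float64(-0.061), np.float64(0.177))]
146 [(np.float64(0.476), np.float64(-0.059), np.fl
[... 2244 characters left out ...]
4), np.float64(0.143)), (np.float64(0.458), np.float64(-0.05), np.float64(0.141)), (np.float64(0.452), np.float64(-0.051), np.float64(0.142))]
166 [(np.float64(0.463), np.float64(-0.035), np.float64(0.143)), (np.float64(0.459), np.float64(-0.04), np.float64(0.142)), (np.float64(0.455), np.float64(-0.045), np.float64(0.14)), (np.float64(0.448), np.float64(-0.042), np.float64(0.144))]
plane [-0.15168777  0.02214714  0.20279422]
[[ 0.4529  0.0576  0.1456]
 [ 0.453   0.0445  0.1387]
 [ 0.4526  0.0307  0.1408]
 [ 0.4521  0.0169  0.1435]
 [ 0.4328 -0.0049  0.4866]
 [ 0.4326 -0.0136  0.4862]
 [ 0.4455 -0.0233  0.2492]
 [ 0.4449 -0.0353  0.2554]
 [ 0.4425 -0.046   0.2956]
 [ 0.4387 -0.0543  0.3603]]
```

View pics/t2.png

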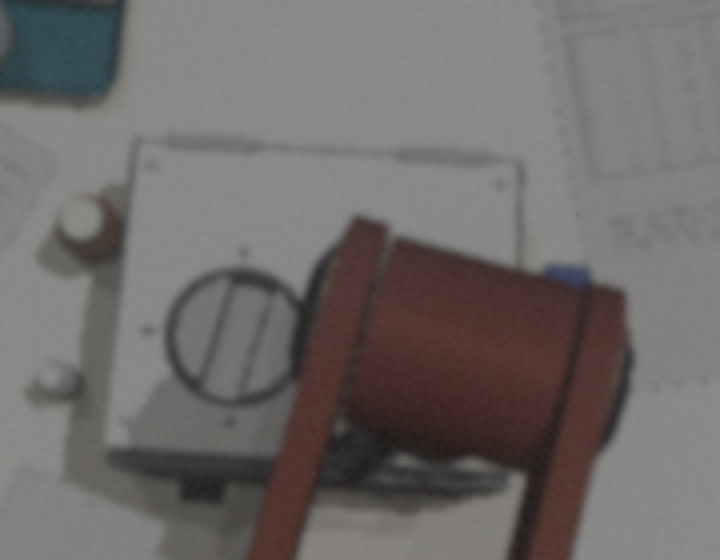

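Run:
```python
from h import *
o=get_obs();m=camera_model('wrist');M=R.from_rotvec(o['tool_rot']).as_matrix()
for s in (0,.01,.02,.03,.04,.05): print(s,proj(o['tool_pos']-s*M[:,0],m).round(1), proj(o['tool_pos']-s*M[:,0]+.011*M[:,2],m).round(1),proj(o['tool_pos']-s*M[:,0]-.011*M[:,2],m).round(1))
p,d=get_image('wrist');C=cloud(d,m)
for v in range(206,250,3): print(v,d[v,250].round(3),C[v,250].round(3),d[v,264].round(3),C[v,264].round(3),p[v,250])
cv2.imwrite('pics/w3.png',cv2.resize(cv2.convertScaleAbs(p[150:290,170:350,::-1],alpha=1.8),None,fx=4,fy=4))
```

```text
0 [[256.5 216.6]] [[256.5 230.7]] [[256.5 202.1]]
0.01 [[256.5 221.8]] [[256.5 236.5]] [[256.5 206.6]]
0.02 [[256.5 227.6]] [[256.5 243. ]] [[256.5 211.6]]
0.03 [[256.5 234. ]] [[256.5 250.2]] [[256.5 217.2]]
0.04 [[256.5 241.3]] [[256.5 258.4]] [[256.5 223.5]]
0.05 [[256.5 249.5]] [[256.5 267.5]] [[256.5 230.7]]
206 0.166 [ 0.482 -0.057  0.138] 0.167 [ 0.487 -0.064  0.137] [25 23 27]
209 0.167 [ 0.48  -0.058  0.138] 0.169 [ 0.484 -0.066  0.136] [27 26 26]
212 0.167 [ 0.479 -0.059  0.139] 0.168 [ 0.483 -0.066  0.138] [18 23 22]
215 0.166 [ 0.477 -0.06   0.14 ] 0.167 [ 0.482 -0.067  0.139] [12 14 10]
218 0.167 [ 0.476 -0.061  0.14 ] 0.168 [ 0.48  -0.068  0.139] [26 23 24]
221 0.168 [ 0.474 -0.062  0.139] 0.168 [ 0.479 -0.069  0.139] [23 19 20]
224 0.149 [ 0.478 -0.06   0.157] 0.149 [ 0.483 -0.066  0.157] [32 33 33]
227 0.145 [ 0.478 -0.06   0.161] 0.145 [ 0.483 -0.066  0.161] [55 56 57]
230 0.14 [ 0.479 -0.059  0.166] 0.141 [ 0.483 -0.066  0.165] [57 57 61]
233 0.136 [ 0.479 -0.059  0.171] 0.137 [ 0.483 -0.066  0.17 ] [57 58 58]
236 0.134 [ 0.478 -0.06   0.172] 0.134 [ 0.483 -0.066  0.173] [54 58 56]
239 0.13 [ 0.479 -0.06   0.177] 0.13 [ 0.483 -0.065  0.177] [58 61 60]
242 0.127 [ 0.479 -0.06   0.18 ] 0.126 [ 0.483 -0.065  0.181] [56 58 59]
245 0.125 [ 0.479 -0.06   0.183] 0.124 [ 0.482 -0.065  0.183] [56 59 57]
248 0.121 [ 0.479 -0.06   0.186] 0.121 [ 0.483 -0.065  0.187] [55 56 59]
```

View pics/w3.png

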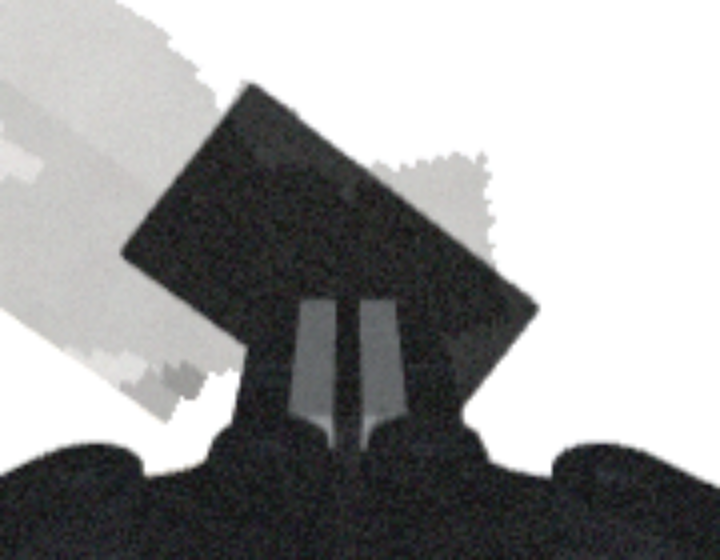

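Both cameras agree that the finger ends sit at z≈0.155 while the reported TCP z is 0.1155. The real tips are therefore about 40 mm above the reported TCP, while x and y agree. I'll use that offset, keep lowering and watch the force.

```bash
python3 -m crank '[[[0.003,0.003,-0.008,0],[0.003,0.003,-0.014,0],[0.003,0.003,-0.019,0],[0.003,0.003,-0.024,0],[0.002,0.003,-0.028,0]]]' && python3 -m crank '[[[0,0,-0.004,0],[0,0,-0.008,0],[0,0,-0.012,0],[-0.001,0,-0.015,0],[-0.001,0,-0.015,0]]]'
python3 - <<'E'
from fit import *
o=get_obs();print(o['contact_force'],o['tool_pos'])
p,d=get_image('scene');cv2.imwrite('pics/s4.png',cv2.resize(p[80:300,180:420,::-1],None,fx=3,fy=2.7))
E
```

```text
t: 2.95
tool_pos: [0.4727, -0.0655, 0.0867]
tool_rot: [1.882, 0.578, -1.883]
contact_force: [-0.1, 0.1, 1.4]
opening: -0.0002
t: 3.37
tool_pos: [0.4714, -0.0656, 0.0719]
tool_rot: [1.882, 0.578, -1.883]
contact_force: [-0.5, 0.4, 0.0]
opening: 0.0003
[-0.53934395  0.43938111  0.01886256] [ 0.47142591 -0.06558517  0.07185101]
```

View pics/s4.png

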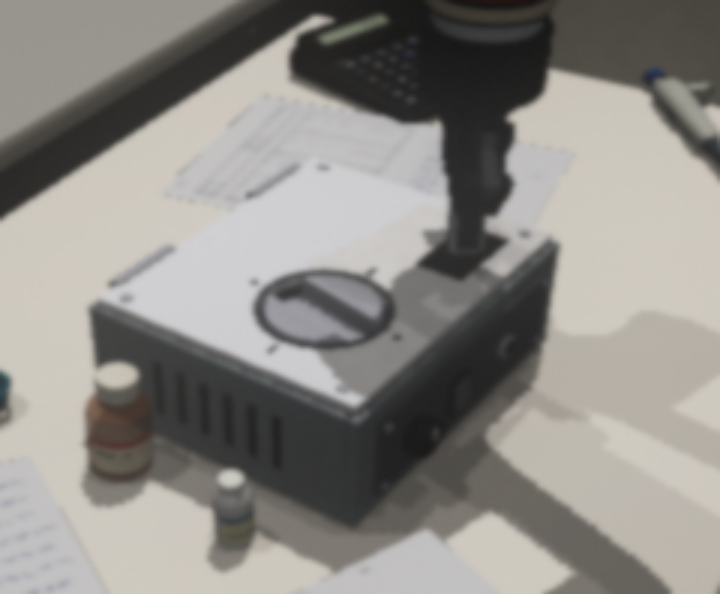

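The panel has come down with the finger and is nearly shut; its front edge is at (360,410). I'll press until the force shows that it has seated.

```bash
python3 -m crank '[[[0,0,-0.002,0],[0,0,-0.004,0],[0,0,-0.004,0]]]' && python3 -m crank '[[[0,0,-0.002,0],[0,0,-0.003,0],[0,0,-0.003,0]]]'
```

```text
t: 3.67
tool_pos: [0.4723, -0.0658, 0.0704]
tool_rot: [1.882, 0.577, -1.882]
contact_force: [-4.3, 0.9, 9.4]
opening: -0.0001
t: 3.92
tool_pos: [0.4724, -0.0659, 0.0702]
tool_rot: [1.881, 0.578, -1.883]
contact_force: [-12.3, 2.1, 23.8]
opening: 0.0003
```

Seated: the force reached 24 N and the tip stopped at a reported z of 0.070, so the offset to the real tip is 37 mm. I'll back off, open the fingers partly and move above the slot.

```bash
python3 -m crank '[[[0,0,0.03,0],[0,0,0.06,0],[0.005,0.012,0.075,7],[0.015,0.035,0.075,14],[0.025,0.06,0.075,21]]]' && python3 -m crank '[[[0.01,0.022,0,7],[0.018,0.044,0,14],[0.018,0.044,0,19],[0.018,0.044,0,19]]]' 0.35
python3 - <<'E'
from fit import *
o=get_obs();print(o['tool_pos']);M=R.from_rotvec(o['tool_rot']).as_matrix();print('head',np.degrees(np.arctan2(M[1,1],M[0,1])))
m=camera_model('wrist');p,d=get_image('wrist');cv2.imwrite('pics/w5.png',p[:,:,::-1]);np.savez('w5.npz',p=p,d=d,**m)
p,d=get_image('scene');cv2.imwrite('pics/s5.png',cv2.resize(p[80:300,180:420,::-1],None,fx=3,fy=2.7))
E
```

```text
t: 4.33
tool_pos: [0.4987, -0.0059, 0.1431]
tool_rot: [1.642, 0.856, -1.635]
contact_force: [-0.3, 0.7, -0.6]
opening: 0.0001
t: 4.67
tool_pos: [0.5152, 0.0394, 0.1407]
tool_rot: [1.408, 1.067, -1.408]
contact_force: [-0.2, 0.2, 0.6]
opening: 0.03
[0.51522945 0.03935082 0.14068455]
head -15.692487027363644
```

View pics/w5.png

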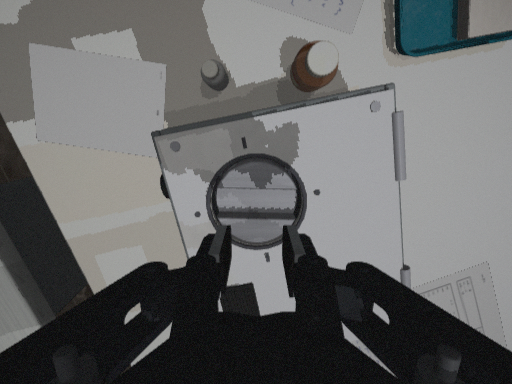

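View pics/s5.png

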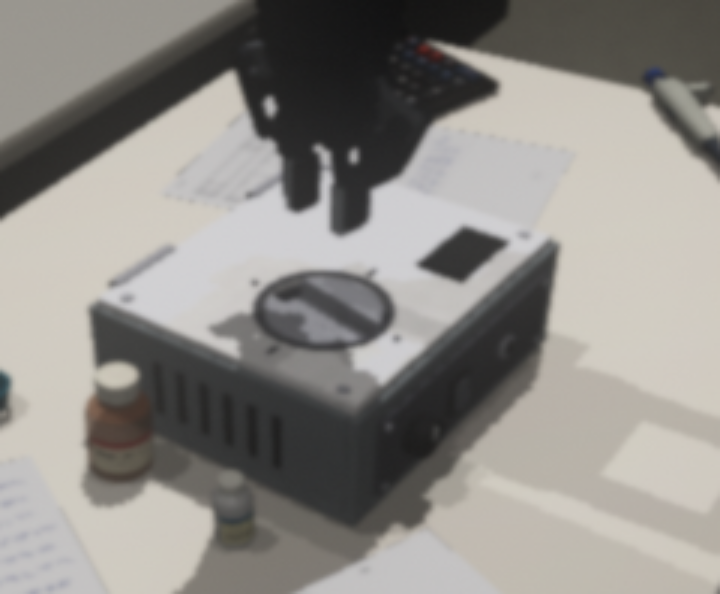

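The panel is shut. In the wrist view the slot's edges run level at rows 188 and 215, the bezel is centred at (257,201), and the finger tips sit at (215,230) and (292,230). I'll measure the slot more finely.

Run:
```python
from fit import *
z=np.load('w5.npz');p,d=z['p'],z['d'];m={k:z[k] for k in('fx','fy','cx','cy','xyz','attitude')}
C=cloud(d,m)
# bezel by dark ellipse
def bp(u,v,h):
    r=R.from_rotvec(m['attitude']).as_matrix()@[(u-m['cx'])/m['fx'],(v-m['cy'])/m['fy'],1];return m['xyz']+r*(h-m['xyz'][2])/r[2]
print('bezel c',bp(257,201,.107))
print('panel pts',[C[v,u].round(4) for u,v in((340,150),(350,230),(190,190),(360,200))])
for v in range(178,226,2): print(v,C[v,235].round(4),C[v,275].round(4),p[v,235],p[v,275])
for v in range(222,240,2): print('f',v,d[v,215].round(3),C[v,215].round(3),d[v,293].round(3),C[v,293].round(3))
cv2.imwrite('pics/w5c.png',cv2.resize(cv2.convertScaleAbs(p[145:255,190:330,::-1],alpha=1.3),None,fx=5,fy=5,interpolation=cv2.INTER_CUBIC))
```

```text
bezel c [0.51599249 0.04055261 0.107     ]
panel pts [array([0.5923, 0.0632, 0.1042]), array([ 0.5874, -0.0081,  0.1045]), array([0.4641, 0.0645, 0.105 ]), array([0.6008, 0.0167, 0.104 ])]
178 [0.5039 0.0645 0.1069] [0.5356 0.0555 0.1062] [121 123 124] [128 130 137]
180 [0.5034 0.0629 0.1067] [0.5352 0.0541 0.1074] [122 124 128] [129 130 134]
182 [0.5028 0.0611 0.1061] [0.5348 0.0526 0.1079] [130 132 135] [129 130 134]
184 [0.5024 0.0596 0.1067] [0.5343 0.0508 0.1072] [125 125 132] [127 128 131]
186 [0.502  0.0582 0.1074] [0.5339 0.049  0.1067] [127 129 135] [127 129 131]
188 [0.4989 0.0526 0.0904] [0.5335 0.047  0.1056] [112 113 118] [102 103 106]
190 [0.4983 0.0508 0.0899] [0.533  0.0411 0.0902] [126 128 132] [129 128 136]
192 [0.4979 0.0492 0.0908] [0.5325 0.0395 0.0909] [123 125 130] [130 132 137]
194 [0.4973 0.0473 0.0905] [0.5321 0.0379 0.0916] [126 126 132] [129 129 136]
196 [0.4968 0.0456 0.0907] [0.5316 0.0358 0.0908] [130 131 135] [130 133 138]
198 [0.4962 0.0437 0.0903] [0.5311 0.0338 0.0902] [139 142 146] [130 132 136]
200 [0.4955 0.0417 0.0897] [0.5306 0.032  0.0903] [14
[... 752 characters left out ...]
130 133] [118 121 123]
222 [0.4923 0.027  0.1058] [0.5258 0.0183 0.1075] [122 124 127] [109 113 117]
224 [0.492  0.0255 0.1066] [0.5254 0.0162 0.1069] [112 111 117] [109 110 114]
f 222 0.229 [0.476 0.032 0.107] 0.239 [0.541 0.01  0.097]
f 224 0.228 [0.476 0.031 0.108] 0.238 [0.541 0.009 0.099]
f 226 0.229 [0.475 0.029 0.108] 0.146 [0.538 0.045 0.185]
f 228 0.229 [0.475 0.027 0.108] 0.145 [0.537 0.044 0.186]
f 230 0.233 [0.473 0.024 0.105] 0.141 [0.537 0.045 0.19 ]
f 232 0.233 [0.472 0.022 0.105] 0.138 [0.537 0.045 0.193]
f 234 0.136 [0.498 0.056 0.195] 0.136 [0.536 0.045 0.195]
f 236 0.134 [0.498 0.056 0.197] 0.133 [0.536 0.045 0.198]
f 238 0.132 [0.498 0.055 0.199] 0.132 [0.536 0.045 0.199]
```

View pics/w5c.png

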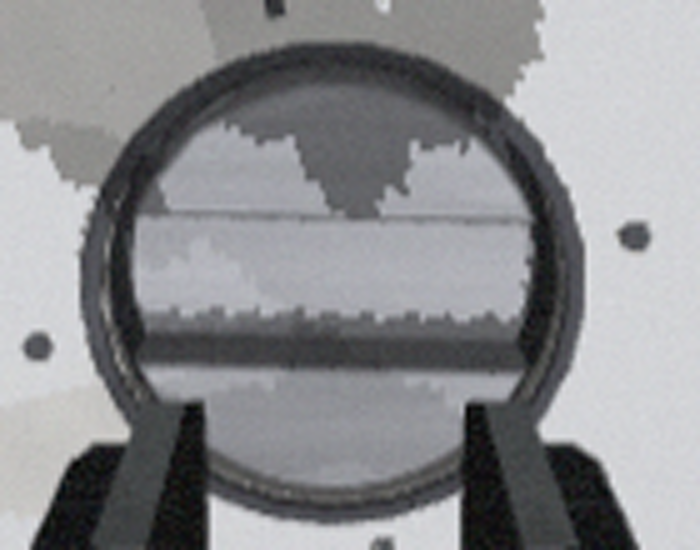

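The slot is aligned with the tool to within 1°, with its centre near (0.516, 0.038). The finger centre is about 1.5 mm off across the slot. The tips are at about z 0.183, so they need to go down about 87 mm to reach 0.096. I'll correct and descend.

```bash
python3 -m crank '[[[0.0005,-0.0015,-0.025,-1],[0.0005,-0.0015,-0.05,-1],[0.0005,-0.0015,-0.062,-1],[0.0005,-0.0015,-0.068,-1],[0.0005,-0.0015,-0.068,-1]]]'
python3 - <<'E'
from fit import *
o=get_obs();print(o['tool_pos'])
m=camera_model('wrist');p,d=get_image('wrist');cv2.imwrite('pics/w6.png',cv2.resize(cv2.convertScaleAbs(p[120:290,150:370,::-1],alpha=1.5),None,fx=3.5,fy=3.5));C=cloud(d,m)
for v in range(222,240,2): print('f',v,C[v,215].round(3),C[v,293].round(3))
p,d=get_image('scene');cv2.imwrite('pics/s6.png',cv2.resize(p[120:240,230:370,::-1],None,fx=5,fy=5))
E
```

```text
t: 5.18
tool_pos: [0.5141, 0.0365, 0.0711]
tool_rot: [1.422, 1.056, -1.427]
contact_force: [-0.3, -0.7, -0.2]
opening: 0.0301
[0.51413964 0.03645083 0.07110345]
f 222 [0.489 0.048 0.09 ] [0.538 0.034 0.092]
f 224 [0.489 0.046 0.09 ] [0.538 0.032 0.091]
f 226 [0.489 0.045 0.091] [0.537 0.041 0.115]
f 228 [0.488 0.044 0.091] [0.536 0.041 0.118]
f 230 [0.488 0.043 0.091] [0.536 0.041 0.12 ]
f 232 [0.487 0.041 0.091] [0.536 0.041 0.122]
f 234 [0.497 0.053 0.126] [0.536 0.042 0.125]
f 236 [0.498 0.053 0.129] [0.535 0.042 0.129]
f 238 [0.498 0.053 0.13 ] [0.535 0.041 0.129]
```

View pics/w6.png

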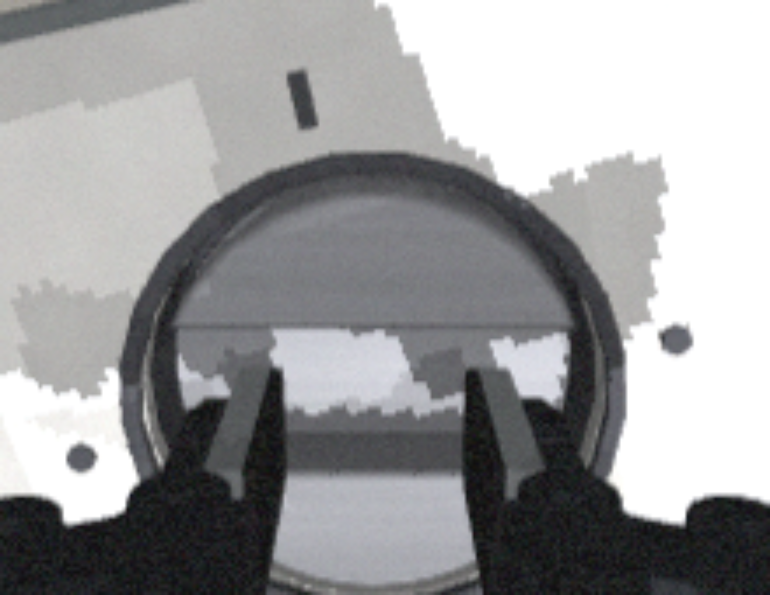

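View pics/s6.png

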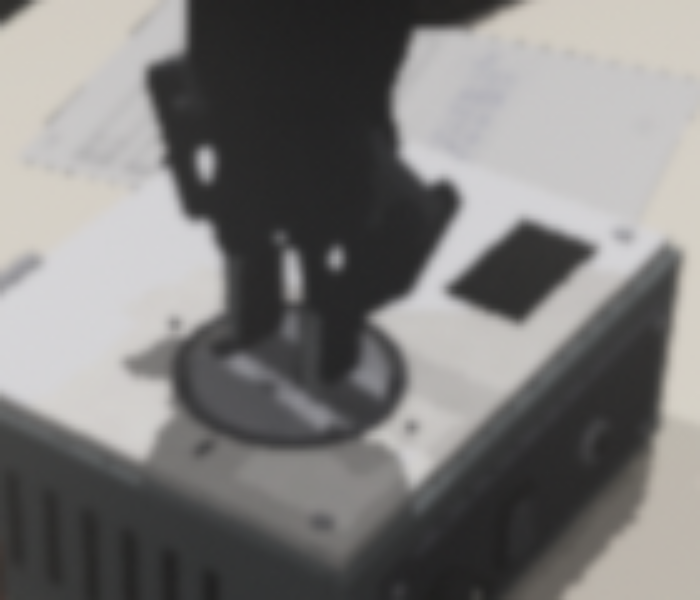

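The tips, at (250,370) and (490,370) in the crop, hang just above the slot and about 2 mm toward its near side. I'll nudge +1.5 mm in y and enter.

```bash
python3 -m crank '[[[0.001,0.0015,-0.004,0],[0.001,0.0015,-0.009,0],[0.001,0.0015,-0.013,0],[0.001,0.0015,-0.016,0],[0.001,0.0015,-0.016,0]]]'
python3 - <<'E'
from fit import *
o=get_obs();print(o['tool_pos'],o['contact_force'])
m=camera_model('wrist');p,d=get_image('wrist');cv2.imwrite('pics/w7.png',cv2.resize(cv2.convertScaleAbs(p[120:290,150:370,::-1],alpha=1.5),None,fx=3.5,fy=3.5));C=cloud(d,m)
for v in range(222,240,2): print('f',v,C[v,215].round(3),C[v,293].round(3))
E
```

```text
t: 5.7
tool_pos: [0.5158, 0.0384, 0.0558]
tool_rot: [1.422, 1.056, -1.424]
contact_force: [-0.4, 0.5, -0.0]
opening: 0.0297
[0.51580025 0.03841184 0.0557906 ] [-0.40324471  0.46698409 -0.00105638]
f 222 [0.5   0.06  0.106] [0.539 0.048 0.106]
f 224 [0.5   0.059 0.107] [0.536 0.104 0.236]
f 226 [0.499 0.058 0.107] [0.538 0.046 0.107]
f 228 [0.494 0.051 0.091] [0.538 0.043 0.102]
f 230 [0.494 0.05  0.091] [0.538 0.043 0.105]
f 232 [0.493 0.049 0.091] [0.537 0.044 0.109]
f 234 [0.499 0.055 0.111] [0.537 0.044 0.111]
f 236 [0.499 0.055 0.113] [0.537 0.044 0.113]
f 238 [0.5   0.055 0.115] [0.537 0.044 0.115]
```

View pics/w7.png

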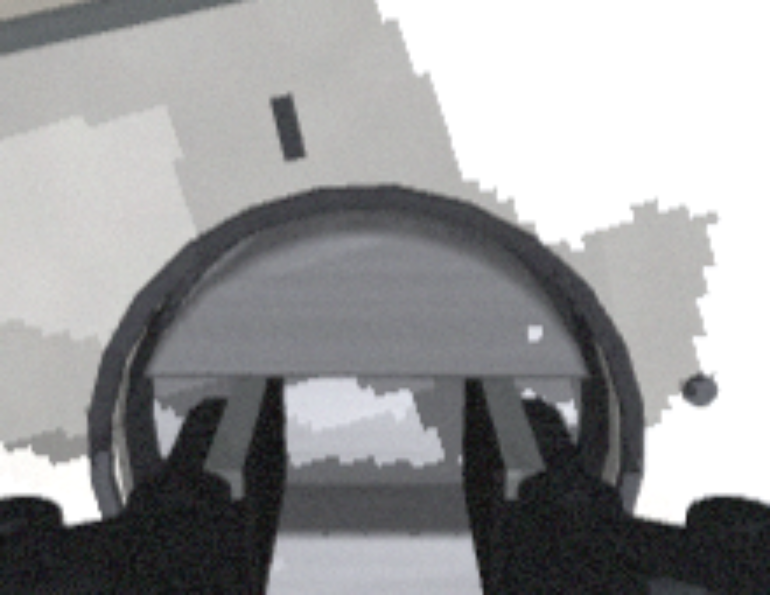

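The tips are in the slot at about z 0.098, with zero side force. I'll go 3 mm deeper and turn clockwise.

```bash
python3 -m crank '[[[0,0,-0.003,0],[0,0,-0.003,-6],[0,0,-0.003,-12],[0,0,-0.003,-18],[0,0,-0.003,-24]]]' && python3 -m crank '[[[0,0,0,-6],[0,0,0,-12],[0,0,0,-18],[0,0,0,-24],[0,0,0,-24]]]'
python3 - <<'E'
from fit import *
o=get_obs();print(o['tool_pos'],o['contact_force'],o['wrist_torque']);M=R.from_rotvec(o['tool_rot']).as_matrix();print('head',np.degrees(np.arctan2(M[1,1],M[0,1])))
m=camera_model('wrist');p,d=get_image('wrist');cv2.imwrite('pics/w8.png',cv2.resize(cv2.convertScaleAbs(p[120:290,150:370,::-1],alpha=1.5),None,fx=3.5,fy=3.5))
E
```

```text
t: 6.17
tool_pos: [0.5156, 0.0376, 0.0533]
tool_rot: [1.713, 0.778, -1.718]
contact_force: [-2.2, -2.5, 0.5]
opening: 0.0301
t: 6.58
tool_pos: [0.5155, 0.0373, 0.0534]
tool_rot: [1.977, 0.436, -1.983]
contact_force: [-2.1, -3.8, 0.2]
opening: 0.0299
[0.51551431 0.03732853 0.05337729] [-2.14230623 -3.7784525   0.15748842] [-0.67496334  0.47567665  0.08815231]
head -65.04437132738592
```

View pics/w8.png

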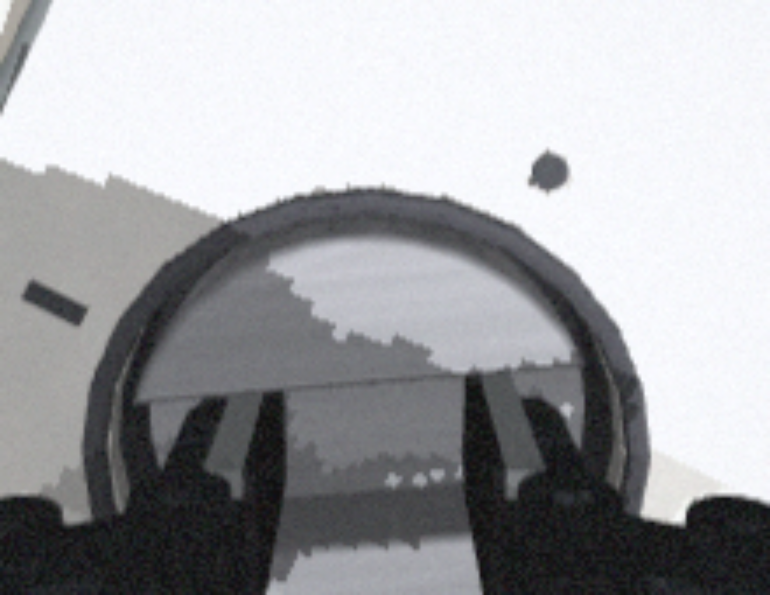

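The fastener is turning, and its slot edge lags the tool by about 5°. I'll carry on to the stop, with a small overshoot to cover that play.

```bash
python3 -m crank '[[[0,0.0005,0,-6],[0,0.0005,0,-12],[0,0.0005,0,-18],[0,0.0005,0,-24],[0,0.0005,0,-29]]]' && python3 -m crank '[[[0,0,0,-3],[0,0,0,-6],[0,0,0,-8],[0,0,0,-8]]]'
python3 - <<'E'
from fit import *
o=get_obs();print(o['tool_pos'],o['contact_force'],o['wrist_torque']);M=R.from_rotvec(o['tool_rot']).as_matrix();print('head',np.degrees(np.arctan2(M[1,1],M[0,1])))
m=camera_model('wrist');p,d=get_image('wrist');cv2.imwrite('pics/w9.png',cv2.resize(cv2.convertScaleAbs(p[120:290,150:370,::-1],alpha=1.5),None,fx=3.5,fy=3.5))
E
```

```text
t: 7.05
tool_pos: [0.5146, 0.0373, 0.0533]
tool_rot: [-2.182, 0.081, 2.192]
contact_force: [-8.4, -6.8, 3.8]
opening: 0.0299
t: 7.38
tool_pos: [0.5145, 0.0376, 0.0532]
tool_rot: [-2.11, 0.221, 2.12]
contact_force: [-6.5, -5.8, 3.1]
opening: 0.0298
[0.5145028  0.03764425 0.05316594] [-6.53833443 -5.82835099  3.08188175] [-0.8080871   1.06428522  0.54977432]
head -101.75800004955606
```

View pics/w9.png

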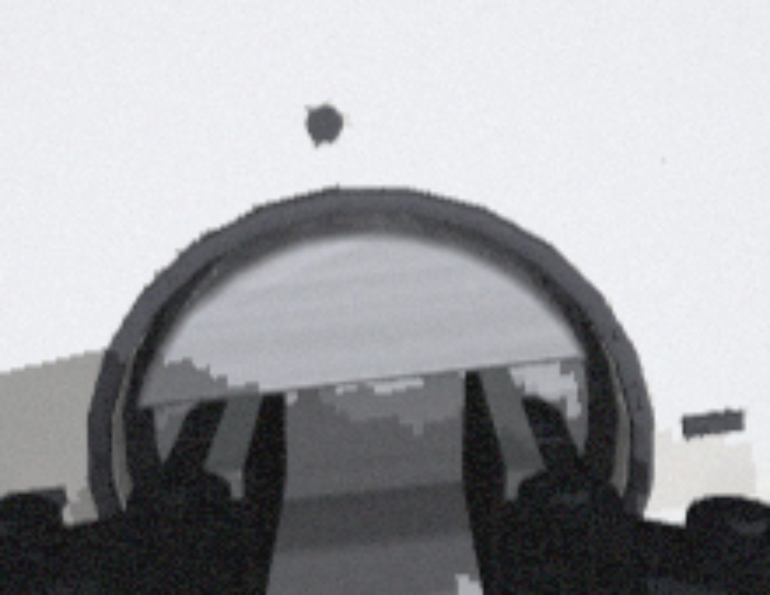

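The wrist torque has risen from 0.09 to 0.55 N m and the slot edge lies parallel to the bar at (713,424), so the fastener is at its stop. I'll unload by 4° and lift straight out.

```bash
python3 -m crank '[[[0,0,0,3],[0,0,0,5],[0,0,0.004,5],[0,0,0.012,5],[0,0,0.03,5]]]' && python3 -m crank '[[[0,0,0.04,0],[0,0,0.08,0],[-0.03,-0.03,0.1,0],[-0.06,-0.06,0.1,0],[-0.09,-0.09,0.1,0]]]' && python3 -m crank '[[[-0.01,-0.04,0,0],[-0.02,-0.08,0,0],[-0.03,-0.12,0,0],[-0.03,-0.15,0,0],[-0.03,-0.15,0,0]]]'
python3 - <<'E'
from fit import *
m=camera_model('top');p,d=get_image('top');cv2.imwrite('pics/t10.png',cv2.resize(cv2.convertScaleAbs(p[140:260,190:350,::-1],alpha=1.3),None,fx=5,fy=5));C=cloud(d,m)
for u,v in [(330,202),(212,176),(204,215)]: print(C[v,u].round(4))
a=C[165:234,224:300].reshape(-1,3);a=a[(a[:,2]>.101)&(a[:,2]<.115)]
A=np.c_[a[:,:2],np.ones(len(a))];print('plane',np.linalg.lstsq(A,a[:,2],rcond=None)[0],len(a), C[232,226:300:10,2].round(4))
p,d=get_image('scene');cv2.imwrite('pics/s10.png',cv2.resize(p[80:300,180:420,::-1],None,fx=3,fy=2.7))
E
```

```text
t: 7.85
tool_pos: [0.515, 0.0391, 0.0824]
tool_rot: [-2.155, 0.13, 2.163]
contact_force: [-0.8, -0.4, 0.1]
opening: 0.0299
t: 8.27
tool_pos: [0.432, -0.0474, 0.1877]
tool_rot: [-2.169, 0.129, 2.154]
contact_force: [0.0, -1.4, 0.3]
opening: 0.03
t: 8.68
tool_pos: [0.4006, -0.2013, 0.1853]
tool_rot: [-2.16, 0.14, 2.155]
contact_force: [-0.1, 1.0, -0.0]
opening: 0.0296
[ 0.5321 -0.1648  0.0211]
[0.5959 0.1307 0.0799]
[0.502  0.1542 0.0565]
plane [-0.00614696 -0.00121873  0.10804288] 4637 [0.1069 0.104  0.1026 0.1067 0.1054 0.107  0.1052 0.1001]
```

View pics/t10.png

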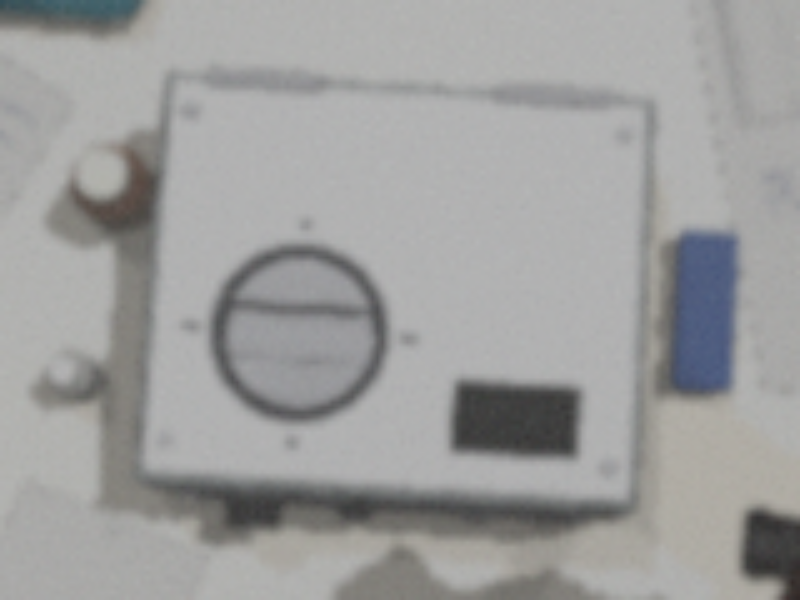

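View pics/s10.png

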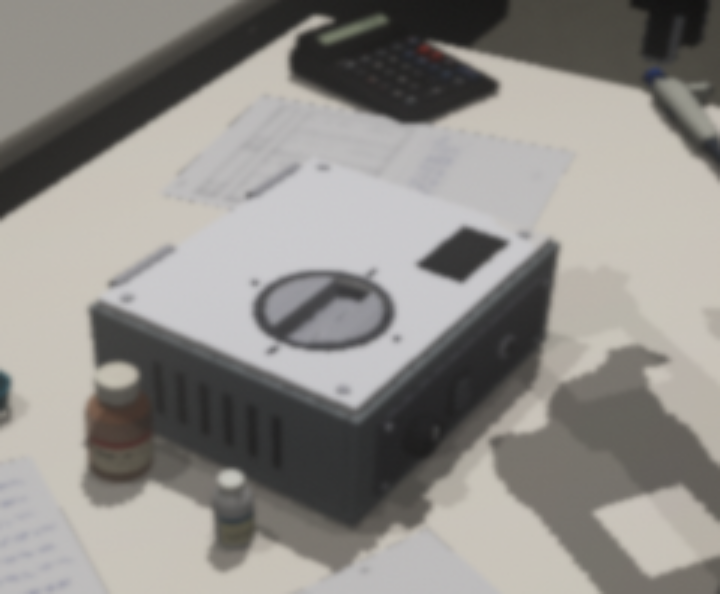

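The panel is level (slope 0.006 rad). The slot edge from (230,305) to (368,313) is parallel to the line through the bars from (190,325) to (408,338). The bystanders read the same positions as at the start, and the arm is clear. I'll hand the job in.

```bash
python3 -c "
from station import *
print(get_obs()['contact_force']);print(finish_job())"
```

```text
[-0.41759893 -0.04064704  0.25204196]
the job is handed in; nothing more can be done
None
```

I pressed the panel flush and turned the fastener clockwise to its stop. I then lifted the fingers clear and handed the job in at about 9 s; no verdict was reported.

- **Panel:** I pressed it down on the pad with the fingers shut until it seated at about 24 N. The last depth check gave a slope of about 0.006 rad.
- **Fastener:** it started about 0.19 rad clockwise of open. At the stop the wrist torque rose from 0.09 to 0.55 N m. In the last top view the slot lies within a few degrees of the two bars, as judged by eye.
- **Box and bottles:** the top-camera depth readings at all three match those taken at the start to about 1 mm. The arm is clear, with only noise on the force reading.
- **Tool position disagreed:** the real finger ends sat 37–42 mm above the reported tool position, seen in both the scene and wrist depth and at contact with the pad. I worked from the measured tips instead.
- **Force reading:** it showed next to nothing while the panel was moving down and only became clear once the panel seated.

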